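# Clamp the pulley brackets on the fixture and turn their set screws up

## Robot

A 7-joint arm with a two-finger parallel gripper is mounted at the origin on a cart in front of the work surface, level with it; the furniture and walls round the work are solid. World frame = base frame: x ahead of the robot, y to its left, z up, the work surface at z = 0. Lengths are in m, angles in rad, forces in N, time in s.
With the tool pointing down it reaches from about 0.4 to 0.9 m from the base axis. Payload 5.6 kg.
Tool frame: the origin (TCP) lies midway between the tips of the shut fingers; the grasp point (between the pads) lies 19 mm behind it; z points along the fingers, y is the line along which they close (so a half turn about z gives the same grasp; the last joint's range is limited). The gripper opens to 92 mm and grips with 3 to 60 N. Pads are 20 mm wide; open, the fingers measure 128 mm over their backs; the gripper's body (75 mm by 189 mm) begins 69 mm behind the grasp point.
Start: joints at [1.17, 0.468, -0.012, 1.603, 0.006, 1.071, -0.056], TCP at [0.228, -0.609, 0.215] pointing down, gripper open.
Joint ranges: [-2.53, 2.53], [-0.31, 2.02], [-1.57, 1.55], [0.28, 2.44], [-1.29, 4.43], [0.15, 1.84], [-2.92, 2.92]. Speed limits (rad/s): [2.57, 2.57, 3.14, 3.14, 3.14, 3.14, 3.14].

## Interface

Orientations are given as a 3x3 rotation matrix whose columns are the frame's x, y, z axes.
In Python, from station import env, effector, solver, viewer, workorder, search_frame, tip_of gives the robot as it stands. Calls block until the motion is done:
- env.reach(position, orientation): joint-space move of the TCP to a pose.
- env.movel(position, frame=None, rate=0.15): straight line of the TCP; frame=None keeps the orientation; rate is the mean speed in m/s.
- env.goto_joints(angles): joint-space move.
- effector.release() and effector.grasp(squeeze=None): open the fingers fully, or close them until they stop; squeeze is the grip in N (None keeps the last).
- env.pause(seconds).
- solver.inverse_kinematics(position, orientation): joint angles nearest the present ones, or None.
- env.sense(): the state.
- viewer.read_camera(name): name is "scene" or "top" or "wrist"; returns (picture, depth): 400x640x3 uint8, red, green, blue; 400x640 float32, m along the optical axis (not along the pixel's ray), 0 where there is no reading.
- viewer.camera_info(name): a dict with "intrinsics" (3x3 intrinsics, pixels), "eye" and "rotation" of the camera in the world; the wrist camera has in their place "T_tool_cam" (4x4, takes a point from camera to tool coordinates, whose origin is the TCP and whose axes are the flange's). Camera axes: x right, y up, looking along -z (the intrinsics and any distortion apply to the point x, -y, -z); pixel columns grow to the right and rows downward; lengths in m; the calibration is good to about 2 mm. A picture is of the moment at which its call begins: read the wrist's pose just before it. camera_info takes no time and is no camera call.
A pose or a line that the arm cannot do raises env.PlanningError and nothing moves.
- workorder.finish_job(): hands the job in; it is judged then, once.
Trained networks look in the newest picture that a camera, given by its name, has taken for a name from the list of things; names that differ only in an ending like _2 or _b are one class to them, and where a whole thing is asked for, a point or a joint stands for the part that bears it (a point fixed in the world has none). Each returns a list of dicts, best first, with "score" (0 to 1); they miss things now and then, are a little off and sometimes report something else, mostly with a low value. They report only what shows in the picture. A call takes as long as a camera call.
- search_frame(camera, name): "at" ([x, y, z] in m, in world coordinates, good to about 4 mm: the middle of the surface that is visible of it).
- tip_of(camera, name): "at" ([x, y, z] in m, in world coordinates, good to about 4 mm: a listed point, or the origin of a listed thing).
The state is a dict: "t": time; "joint_positions": joint angles; "joint_velocities": joint speeds; "tau": joint torques, N m; "ee_pos": TCP position; "tcp_rot": TCP orientation; "wrist_force": force on the tool from outside, world axes, zero at the start; "moment": the same for the moment, N m; "gripper_width": finger opening in m; "grasp_force": force on a finger pad.
Only numpy, scipy, OpenCV 4.12 (cv2) and the standard library are available. Lean on these libraries where they do the work, as an engineer would, in place of code of your own. Each camera call takes 0.05 s, during which the arm holds its last target. There are 200 camera calls.

## Task

Slide the fixture's lock bar back to its open stop, seat every pulley bracket fully home and flat on the round and the diamond pin of a free station (any station, one each), and slide the lock bar to its closed stop so that its claws hold them down. Then turn each pulley on its axle until its set screw and flange marks point straight up, ready for the hex key. Do not press the emergency stop, and leave the other things on the bench where they are.

Things in the scene. Friction and masses are not known exactly. Their poses are not given: they have to be found in the camera images.
- bracket_1_grip (a point): Loose aluminium pulley bracket standing on its foot (bench board top is z 0.017). Foot: plate 100 mm long, 14 thick, 58 wide, tapering to 34 at its narrow end. On its middle two upright cheeks, 34 mm along the foot, 14 to 52 mm above the underside: grasp their outer faces, 28 mm apart across the foot. Point: mid-way between the cheeks, 36 mm above the underside; x along the foot to the wide end, z up.
- bracket_2_grip (a point): A bracket like bracket_1, same point and axes. Each has two through holes on the foot's centre line: 15.5 mm diameter at 35 mm from the centre towards the wide end, 11.5 mm diameter at 33 mm towards the narrow end. With its pulley 0.28 to 0.43 kg.
- bracket_3_grip (a point): A bracket like bracket_1, same point and axes. Two or three of the brackets are present; an absent one (and its pulley) has no reading.
- pulley_1_mark (a point): Mark of bracket_1's pulley, a steel wheel 54 mm across, 14 wide, between the cheeks on a level axle along the bracket's y, 44 mm above the underside, so that its top, 71 mm up, stands 19 mm above the cheeks. The point is on the rim in the middle of its width, over the black set screw in the groove and in line with a black line on each flange; z points outwards from the axle.
- pulley_2_mark (a point): The same on bracket_2's pulley. A pulley turns freely round and round either way with slight friction (0.025 N m) and stays where it is left; pinched across its width at the top, with the fingers leaning over along with it, it can be swung through about 1 rad a stroke; fingers that stay upright slip on its flat flanges and turn it less.
- pulley_3_mark (a point): The same on bracket_3's pulley. The marks start 0.9 rad or more away from the top.
- fixture: Assembly fixture fixed on the board: steel base 146 (x) x 270 (y) x 16 mm, origin under its centre, axes as the stations'. Two rest bars along y, tops 22 mm above the board, carry the pins of three stations 78 mm apart. The lock bar (16 mm wide, top 33 mm above the board) runs along y, 50 mm from the base centre in -x; its guide keepers reach 36 mm above the board.
- station_1 (a point): Station at the +y end; the point lies midway under a seated bracket on the plane of the rest bars, where its underside will lie; the seated bracket's grip point is 36 mm straight above, its axes agree with the station's (wide end to +x). Round pin: 14 mm diameter, 35 mm from here in +x. Diamond pin: 10 mm across y, 6.4 along x, 33 mm from here in -x.
- station_2 (a point): Middle station, same point and axes as station_1. All pins are 14 mm tall, the upper 8 mm tapered to a blunt nose (7 mm across on the round, 3.6 on the diamond pin). The round pin takes only the bracket's larger hole; a bracket turned end for end stays some 9 mm up at that end.
- station_3 (a point): Station at the -y end, same point and axes as station_1. Any bracket may go on any station.
- lock_bar (a joint): Lock bar: 0 = open stop, 0.039 = closed stop (m), starts at 0.020 to 0.039. About 3 N of friction, no spring. It carries three claws 18 mm wide, 38 to 45 mm above the board, which reach 8 mm over the narrow ends of seated brackets, 2 mm above the foot. Open they stand midway between stations, closed in line with them. From 0.013 on they block the stations; a bracket not fully down blocks them.
- lock_grip (a point): Grip at one end of the lock bar: upright black plastic block, 24 mm along y (sliding direction) x 20 mm along x x 34 mm tall, its foot 35 and its top 69 mm above the board. The point is its centre and moves with the bar; axes parallel to the stations'. Moving it along -y closes the lock, along +y opens it. Nothing else stands within 40 mm of it along y on the +y side.
- emergency_stop_button (a joint): Red mushroom button of the emergency stop at the back of the bench (yellow and grey box 70 x 90 mm, 84 mm tall): 0 = up, 0.005 = pressed. Do not press. To its right stands the column of the bench's own robot (axis at x 0.79, y -0.24, radius 0.12 m, over 0.5 m tall, leaning arm above): keep the arm and hand clear of it.
- marker: Bystander: blue paint marker, 133 x 17 mm, lying on the board; leave it. Its origin is under its middle.
- tape_roll: Bystander: roll of black tape, 66 x 85 x 19 mm, lying on the board; leave it. Its origin is under its middle.
- hex_key: Bystander: black L-shaped hex key, 78 x 27 x 7 mm, lying on the board; leave it. Its origin is under its middle.
- standoff: Bystander: plain hexagonal steel rod, 93 x 18 x 16 mm, lying on the board; leave it. Its origin is under its middle.

How it is judged:
On the way, in this order (a step that is already met when the one before it is completed fails the run):
1. the lock bar is drawn back to its open stop (value of joint lock_bar below 0.003 m), for 0.2 s.
2. every bracket is down on the two pins of a station (((horizontal distance between bracket_1_grip and station_1 below 0.004 m and z of bracket_1_grip in the frame of station_1 below 0.038 m and angle between the x axis of bracket_1_grip and the x axis of station_1, either way round below 0.06 rad) or (horizontal distance between bracket_1_grip and station_2 below 0.004 m and z of bracket_1_grip in the frame of station_2 below 0.038 m and angle between the x axis of bracket_1_grip and the x axis of station_2, either way round below 0.06 rad) or (horizontal distance between bracket_1_grip and station_3 below 0.004 m and z of bracket_1_grip in the frame of station_3 below 0.038 m and angle between the x axis of bracket_1_grip and the x axis of station_3, either way round below 0.06 rad)) and ((horizontal distance between bracket_2_grip and station_1 below 0.004 m and z of bracket_2_grip in the frame of station_1 below 0.038 m and angle between the x axis of bracket_2_grip and the x axis of station_1, either way round below 0.06 rad) or (horizontal distance between bracket_2_grip and station_2 below 0.004 m and z of bracket_2_grip in the frame of station_2 below 0.038 m and angle between the x axis of bracket_2_grip and the x axis of station_2, either way round below 0.06 rad) or (horizontal distance between bracket_2_grip and station_3 below 0.004 m and z of bracket_2_grip in the frame of station_3 below 0.038 m and angle between the x axis of bracket_2_grip and the x axis of station_3, either way round below 0.06 rad)) and ((horizontal distance between bracket_3_grip and station_1 below 0.004 m and z of bracket_3_grip in the frame of station_1 below 0.038 m and angle between the x axis of bracket_3_grip and the x axis of station_1, either way round below 0.06 rad) or (horizontal distance between bracket_3_grip and station_2 below 0.004 m and z of bracket_3_grip in the frame of station_2 below 0.038 m and angle between the x axis of bracket_3_grip and the x axis of station_2, either way round below 0.06 rad) or (horizontal distance between bracket_3_grip and station_3 below 0.004 m and z of bracket_3_grip in the frame of station_3 below 0.038 m and angle between the x axis of bracket_3_grip and the x axis of station_3, either way round below 0.06 rad))), for 0.2 s.
3. the lock bar is slid to its closed stop (value of joint lock_bar above 0.0365 m), for 0.2 s.
4. every pulley's set screw and marks point straight up (angle between each of pulley_1_mark, pulley_2_mark, pulley_3_mark's own z axis and vertical below 0.2 rad), for 0.2 s.
At the end, for the whole second after the job is handed in: Every bracket rests on the pins of a station (centre within 4 mm of the station's, at most 2 mm above its seated height, long axis within 0.06 rad), the lock bar is within 2.5 mm of its closed stop, and every pulley's mark is within 0.2 rad of straight up (all of step 2 and all of step 4 and value of joint lock_bar above 0.0365 m and linear speed of each of bracket_1, bracket_2, bracket_3 below 0.02 m/s); the robot touches nothing.
It fails at once if the emergency stop is pressed (value of joint emergency_stop_button above 0.003 m).
It fails at once if another thing on the bench is pushed more than 6 cm away (distance of any of marker, tape_roll, hex_key, standoff from where it was at the start of the episode above 0.06 m).
Of bracket_1, bracket_2, bracket_3 only 2 to 3 are there at a start; the rules pass over those that are not, and their reading is None.
At some moment in a run one of bracket_1, bracket_2, bracket_3 may be knocked a few centimetres aside while the robot is not near it.
Once in a run the grip may slacken for a moment while it holds something.
It also fails if it takes over 210 s, if anything falls off the work surface, if the arm or the gripper's body presses on something with over 40 N, if the wrist force passes 120 N, or if a joint passes its speed limit or range.

## Working session

There is one attempt and no reset: what is moved stays moved. The work goes in short steps, each a Python script; the robot and the scene stay as the last script left them, time stands still between calls to the robot, and variables do not carry over. Pictures are saved under pics/ and viewed, at most 14 in all, crops included, and the job is handed in when it is done.

```bash
ls; mkdir -p pics; cat > h.py <<'E'
import numpy as np, cv2
from station import env, effector, solver, viewer, workorder, search_frame, tip_of
np.set_printoptions(precision=4, suppress=True)
def snap(cam, fn=None):
    s=env.sense(); p,d=viewer.read_camera(cam)
    if fn: cv2.imwrite('pics/'+fn, cv2.cvtColor(p,cv2.COLOR_RGB2BGR))
    return p,d,s
def cloud(cam,d,s):
    ci=viewer.camera_info(cam); K=np.array(ci['intrinsics'])
    v,u=np.mgrid[0:d.shape[0],0:d.shape[1]]
    P=np.stack([(u-K[0,2])/K[0,0]*d,-(v-K[1,2])/K[1,1]*d,-d],-1)
    if cam=='wrist':
        T=np.array(ci['T_tool_cam']); P=P@T[:3,:3].T+T[:3,3]
        return P@np.array(s['tcp_rot']).T+np.array(s['ee_pos'])
    return P@np.array(ci['rotation']).T+np.array(ci['eye'])
E
python3 - <<'E'
from h import *
for c in ('top','scene'):
    p,d,s=snap(c,c+'0.png')
    ci=viewer.camera_info(c); print(c,ci)
    for n in ('bracket_1_grip','pulley_1_mark','station_1','lock_grip','fixture','hex_key','marker','tape_roll','standoff','emergency_stop_button'):
        print(n,[(np.round(r['at'],4).tolist(),round(r['score'],2)) for r in tip_of(c,n)][:5])
print(viewer.camera_info('wrist')); print(env.sense())
E
```

```text
pics
top {'intrinsics': array([[375.3044,   0.    , 319.1866],
       [  0.    , 375.3044, 203.5189],
       [  0.    ,   0.    ,   1.    ]]), 'eye': array([ 0.3757, -0.1389,  0.9956]), 'rotation': array([[ 0.0242,  0.9817, -0.189 ],
       [-0.9997,  0.0258,  0.0056],
       [ 0.0104,  0.1888,  0.982 ]])}
bracket_1_grip [([0.6026, -0.1585, 0.0503], 0.59)]
pulley_1_mark []
station_1 [([0.4987, 0.0835, 0.0407], 0.95), ([0.4204, 0.082, 0.0362], 0.78), ([0.5734, 0.0861, 0.0353], 0.71), ([0.6326, 0.0205, 0.0667], 0.6)]
lock_grip [([0.6283, 0.0153, 0.0659], 0.76)]
fixture [([0.5032, 0.0666, 0.0191], 0.57)]
hex_key [([0.563, -0.3522, 0.0156], 0.5), ([0.4959, 0.0889, 0.0378], 0.41)]
marker [([0.3649, -0.2531, 0.0153], 0.9)]
tape_roll [([0.6366, -0.3531, 0.0161], 0.86)]
standoff [([0.6087, -0.0824, 0.0189], 0.63)]Traceback (most recent call last):
  File "<stdin>", line 6, in <module>
ValueError: it knows: bracket_1_grip, bracket_2_grip, bracket_3_grip, fixture, hex_key, lock_grip, marker, pulley_1_mark, pulley_2_mark, pulley_3_mark, standoff, station, tape_roll
```

```bash
python3 - <<'E'
from h import *
p,d,s=snap('scene','scene0.png')
for n in ('bracket_1_grip','pulley_1_mark','station_1','lock_grip'):
    print(n,[(np.round(r['at'],4).tolist(),round(r['score'],2)) for r in tip_of('scene',n)][:5])
print(viewer.camera_info('wrist')); print(env.sense())
E
```

```text
bracket_1_grip [([0.6087, -0.1512, 0.0563], 0.65), ([0.6034, -0.088, 0.0179], 0.37)]
pulley_1_mark [([0.4991, 0.0685, 0.018], 0.5), ([0.6305, -0.1455, 0.0729], 0.47)]
station_1 [([0.5788, 0.0842, 0.0396], 0.93), ([0.4233, 0.0798, 0.0398], 0.92), ([0.499, 0.0904, 0.039], 0.9)]
lock_grip [([0.6314, 0.0154, 0.0641], 0.7), ([0.5006, 0.0898, 0.0394], 0.22)]
{'intrinsics': array([[282.9043,   0.    , 320.9485],
       [  0.    , 282.9043, 200.1618],
       [  0.    ,   0.    ,   1.    ]]), 'T_tool_cam': array([[-0.0008,  0.968 ,  0.251 ,  0.0703],
       [ 1.    ,  0.0009, -0.0004, -0.0006],
       [-0.0006,  0.251 , -0.968 , -0.1694],
       [ 0.    ,  0.    ,  0.    ,  1.    ]])}
{'t': 0.75, 'joint_positions': array([ 1.17  ,  0.4675, -0.0116,  1.6027,  0.006 ,  1.0714, -0.0563]), 'joint_velocities': array([ 0.0008,  0.0016, -0.0004,  0.0011, -0.0009, -0.0017,  0.0012]), 'tau': array([ -0.0003, -52.0322,  -0.0126, -24.4035,  -0.0568,   0.0114,
         0.    ]), 'ee_pos': array([ 0.2276, -0.6089,  0.2146]), 'tcp_rot': array([[ 0.9367,  0.3501,  0.    ],
       [ 0.3501, -0.9367, -0.0001],
       [-0.    ,  0.0001, -1.    ]]), 'wrist_force': array([-0.5351,  0.5935,  0.3368]), 'moment': array([-0.0272, -0.0458, -0.0343]), 'grasp_force': 0.0, 'gripper_width': 0.09211518687733931}
```

View pics/top0.png

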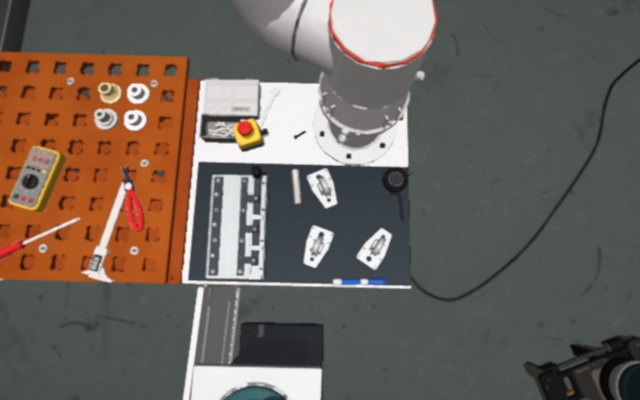

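View pics/scene0.png

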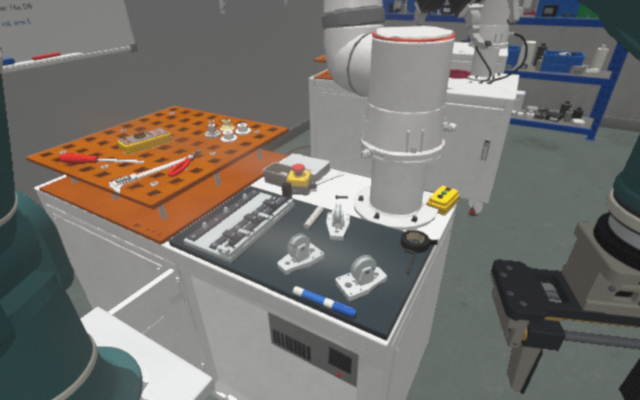

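The top view shows the fixture at px (235,225), with the lock grip at (258,170). The three brackets are at (322,188), (318,246) and (375,249). The fixture's x axis points roughly along world +y. Next I'll take close wrist views.

```bash
python3 - <<'E'
from h import *
R=np.array([[1,0,0],[0,-1,0],[0,0,-1.]])
for k,(x,y,z) in enumerate([(0.53,0.07,0.22),(0.53,-0.2,0.22)]):
    env.reach([x,y,z],R); env.pause(0.3)
    p,d,s=snap('wrist',f'w{k}.png'); np.savez(f'w{k}.npz',p=p,d=d,pos=s['ee_pos'],R=s['tcp_rot'])
    for n in ('bracket_1_grip','pulley_1_mark','station_1','lock_grip'):
        print(k,n,[(np.round(r['at'],4).tolist(),round(r['score'],2)) for r in tip_of('wrist',n)][:6])
    print(s['t'],s['ee_pos'],s['joint_positions'])
E
```

```text
0 bracket_1_grip [([0.6027, -0.1535, 0.0542], 0.69)]
0 pulley_1_mark [([0.6313, -0.1396, 0.0729], 0.8), ([0.6076, -0.0792, 0.0193], 0.72)]
0 station_1 [([0.5765, 0.0861, 0.0378], 0.8), ([0.4207, 0.0844, 0.0374], 0.69), ([0.499, 0.0849, 0.0366], 0.62)]
0 lock_grip [([0.6327, 0.0151, 0.0677], 0.97), ([0.4523, -0.2936, 0.0571], 0.21), ([0.4266, -0.1269, 0.0799], 0.19)]
3.675 [0.5301 0.0697 0.22  ] [ 0.3173  0.3417 -0.6206  1.8484  0.2302  1.0236 -1.968 ]
1 bracket_1_grip [([0.6014, -0.1521, 0.0568], 0.97), ([0.6341, -0.3551, 0.0178], 0.53)]
1 pulley_1_mark [([0.626, -0.1412, 0.0748], 0.68), ([0.4494, -0.293, 0.055], 0.63)]
1 station_1 [([0.5775, 0.0855, 0.0399], 0.98), ([0.4997, 0.0861, 0.0363], 0.88), ([0.4234, 0.0814, 0.0365], 0.66), ([0.4527, -0.2913, 0.0557], 0.62)]
1 lock_grip [([0.6323, 0.0163, 0.0684], 0.88)]
5.275 [ 0.5304 -0.1989  0.2201] [ 0.7172  0.3791 -0.5244  1.7791  0.2164  1.0406 -1.4555]
```

View pics/w0.png

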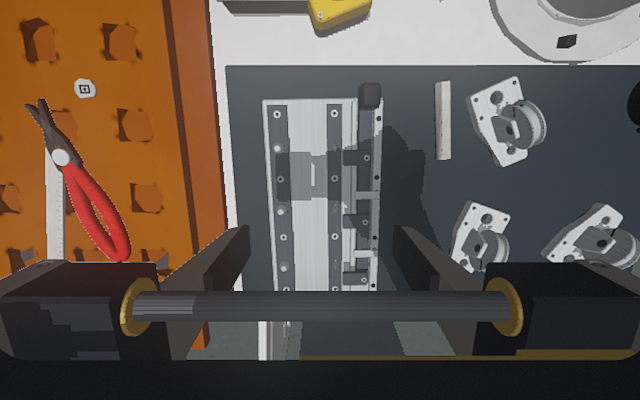

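View pics/w1.png

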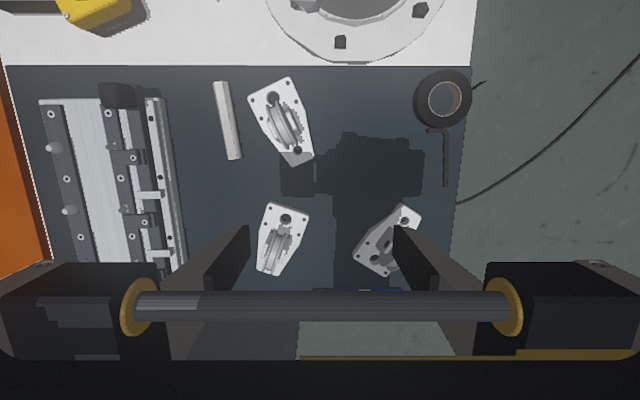

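The wrist views confirm the layout. The round pins are on the +y rest bar at px (278,148), (281,211) and (283,273). The lock bar with its grip is at (370,95), and the brackets' wide ends are visible. Now I'll open the lock, then look at the brackets from further back.

```bash
cat >> h.py <<'E'
RD=np.array([[1,0,0],[0,-1,0],[0,0,-1.]])
def yawR(a): # tool down, tool x at world angle a
    c,s=np.cos(a),np.sin(a); return np.array([[c,s,0],[s,-c,0],[0,0,-1.]])
def slide(dirx,maxd,step=0.004,fmax=14):
    s=env.sense(); p0=np.array(s['ee_pos']); f0=np.array(s['wrist_force']); d=0
    while d<maxd:
        d+=step; env.movel(p0+[dirx*d,0,0],rate=0.05)
        s=env.sense(); f=s['wrist_force']-f0
        print(round(d,4),np.round(s['ee_pos'],4),np.round(f,1),round(s['gripper_width'],4))
        if abs(f[0])>fmax: break
def brackets(P):
    """foot tops in a cloud -> list of (x,y,yaw,n, L,W)"""
    q=P[(P[...,2]>0.022)&(P[...,2]<0.037)&(P[...,0]>0.3)&(P[...,0]<0.69)&(P[...,1]<-0.04)&(P[...,1]>-0.42)]
    g=np.zeros((400,400),np.uint8); ij=np.c_[(q[:,0]-0.3)*1000,(q[:,1]+0.43)*1000].astype(int)
    g[ij[:,0],ij[:,1]]=255; g=cv2.morphologyEx(g,cv2.MORPH_CLOSE,np.ones((7,7)))
    n,lab=cv2.connectedComponents(g); l=lab[ij[:,0],ij[:,1]]; out=[]
    for k in range(1,n):
        m=q[l==k,:2]
        if len(m)<300: continue
        (c,(w,h),a)=cv2.minAreaRect((m*1000).astype(np.float32))
        a=np.deg2rad(a)
        if h>w: a+=np.pi/2; w,h=h,w
        c=np.array(c)/1000; u=np.array([np.cos(a),np.sin(a)]); v=np.array([-u[1],u[0]])
        t=(m-c)@u; wd=lambda z: np.ptp((z-c)@v) if len(z)>5 else 0
        if wd(m[(t<-.02)])>wd(m[t>.02]): a+=np.pi; 
        a=(a+np.pi)%(2*np.pi)-np.pi
        out.append((*np.round(c,4),round(a,3),len(m),round(w,1),round(h,1)))
    return out
E
python3 - <<'E'
from h import *
for k in (0,1):
    z=np.load(f'w{k}.npz'); P=cloud('wrist',z['d'],dict(ee_pos=z['pos'],tcp_rot=z['R']))
    print(k,[b for b in brackets(P)])
    m=(P[...,2]>0.0445)&(P[...,2]<0.058)&(P[...,1]>0.03)&(P[...,1]<0.15)&(P[...,0]>0.38)&(P[...,0]<0.62)
    n,lab,st,ce=cv2.connectedComponentsWithStats(m.astype(np.uint8))
    for i in range(1,n):
        if st[i,4]>6: q=P[lab==i]; print('  pin',(q.min(0)+q.max(0))/2,np.ptp(q,axis=0),len(q),ce[i])
    b=P[(P[...,0]>.4)&(P[...,0]<.65)&(P[...,1]<-.05)&(P[...,1]>-.3)]; print('board z',np.median(b[:,2]))
env.reach([0.632,0.0155,0.17],RD); env.movel([0.632,0.0155,0.066]); print(env.sense()['wrist_force'])
effector.grasp(20); s=env.sense(); print(s['gripper_width'],s['grasp_force'])
slide(-1,0.05)
E
```

```text
0 [(np.float64(0.4517), np.float64(-0.1387), np.float64(-0.347), 1617, 92.9, 58.5), (np.float64(0.4547), np.float64(-0.286), np.float64(2.553), 1741, 100.6, 49.7), (np.float64(0.6015), np.float64(-0.1536), np.float64(0.411), 2376, 100.9, 59.2), (np.float64(0.6062), np.float64(-0.081), np.float64(-3.017), 1161, 92.7, 18.9)]
  pin [0.5757 0.1226 0.0491] [0.012  0.0121 0.0085] 101 [277.1089 147.8515]
  pin [0.5767 0.0545 0.049 ] [0.0095 0.0049 0.0086] 33 [333.9394 147.0606]
  pin [0.5658 0.0455 0.0564] [0.0116 0.0003 0.0023] 11 [342. 157.]
  pin [0.4978 0.1207 0.0493] [0.0125 0.0124 0.0093] 84 [280.6786 210.2619]
  pin [0.4987 0.0537 0.049 ] [0.0096 0.0051 0.0087] 28 [334.0357 209.5714]
  pin [0.4957 0.0394 0.0567] [0.0016 0.0097 0.0015] 9 [346.     214.1111]
  pin [0.4207 0.1201 0.0494] [0.011  0.0121 0.0086] 73 [283.5068 266.4932]
  pin [0.4225 0.0528 0.0492] [0.0061 0.0053 0.0092] 25 [334.32 265.52]
  pin [0.4181 0.035  0.0561] [0.0011 0.0077 0.0035] 8 [347.75  271.125]
board z 0.017155579783955988
1 [(np.float64(0.4519), np.float64(-0.2909), np.float64(2.581), 1453, 99.9, 58.2), (np
[... 493 characters left out ...]
 0.0492] [0.0135 0.0131 0.0093] 112 [ 68.2679 210.1875]
  pin [0.5    0.0522 0.0485] [0.0091 0.0053 0.0077] 45 [121.4667 209.3778]
board z 0.3240735217563857
[ 0.2578  1.1271 -0.0911]
0.01964616309459915 19.97967392206192
0.004 [0.6281 0.0185 0.0659] [-0.2 -4.5 -0.4] 0.0202
0.008 [0.6237 0.0184 0.0659] [ 0.5 -3.7  0.5] 0.0197
0.012 [0.6195 0.0184 0.0659] [-0.  -5.2  1. ] 0.0198
0.016 [0.6155 0.0183 0.0659] [ 0.3 -5.3  1. ] 0.0201
0.02 [0.6115 0.0183 0.0659] [ 0.6 -6.3  2.2] 0.0198
0.024 [0.6075 0.0182 0.0659] [ 0.1 -5.3  1.2] 0.0201
0.028 [0.6046 0.0182 0.0659] [ 3.1 -6.2 -1.8] 0.0202
0.032 [0.6041 0.0182 0.0662] [13.1 -6.4 -9.7] 0.0196
0.036 [0.6024 0.0182 0.0667] [ 17.7  -5.1 -11.2] 0.0202
```

The lock is at its open stop: the force rose at grip x≈0.604. Next I'll look at the brackets from further back and pick the first one.

```bash
cat >> h.py <<'E'
FY=np.pi/2+0.0138
def station(k): # 1..3
    return np.array([0.4987,0.0862])+0.078*np.array([1,0.0138])*(k-2)
def look(pos,fn=None,yaw=0.):
    env.reach(pos,yawR(yaw)); env.pause(0.3); p,d,s=snap('wrist',fn); return p,cloud('wrist',d,s),s
def near(a,b): return (a-b+np.pi)%(2*np.pi)-np.pi
DZ=0.025 # tcp height above bracket underside when gripped
def choose(b,k):
    """tool flip giving the best joint margins for pick and place"""
    best=None; st=station(k); lo=np.array([-2.53,-.31,-1.57,.28,-1.29,.15,-2.92]); hi=np.array([2.53,2.02,1.55,2.44,4.43,1.84,2.92])
    for f in (0,np.pi):
        qs=[solver.inverse_kinematics([b[0],b[1],0.15],yawR(b[2]+f)),solver.inverse_kinematics([b[0],b[1],0.042],yawR(b[2]+f)),
            solver.inverse_kinematics([*st,0.16],yawR(FY+f)),solver.inverse_kinematics([*st,0.039+DZ],yawR(FY+f))]
        if any(q is None for q in qs): print(f,'none'); continue
        m=min(min((q-lo).min(),(hi-q).min()) for q in map(np.array,qs)); j7=abs(qs[0][6]-qs[2][6])
        print(f,'margin',round(m,2),'j7 swing',round(j7,2))
        if best is None or m-0.1*j7>best[0]: best=(m-0.1*j7,f)
    return best[1]
def pick(b,f,sq=45):
    R=yawR(b[2]+f); env.reach([b[0],b[1],0.15],R); env.movel([b[0],b[1],0.017+DZ],rate=0.12)
    effector.grasp(sq); s=env.sense(); print('grasp',s['gripper_width'],s['grasp_force'],s['ee_pos'])
    env.movel([s['ee_pos'][0],s['ee_pos'][1],0.16],rate=0.12); env.pause(0.2); s=env.sense(); print('lift',s['gripper_width'],s['wrist_force'],s['t'])
E
python3 - <<'E'
from h import *
effector.release(); p=np.array(env.sense()['ee_pos']); env.movel([p[0],p[1],0.2])
p,P,s=look([0.45,-0.2,0.26],'w2.png'); B=brackets(P)
for b in B: print([float(x) for x in b], end=' '); print()
for b in B:
    if abs(b[5]-58)<5 and abs(b[4]-100)<5:
        for k in (1,2,3): print(b[:3],k); choose(b,k)
print(s['t'])
E
```

```text
[0.364, -0.2441, -1.541, 855.0, 123.5, 16.0] 
[0.4514, -0.2913, 2.576, 1458.0, 99.9, 58.2] 
[0.448, -0.1385, -0.341, 1653.0, 100.4, 58.1] 
[0.596, -0.3399, -0.115, 2202.0, 139.9, 66.1] 
[0.602, -0.1543, 0.423, 2324.0, 100.5, 57.9] 
[0.6062, -0.0812, 0.124, 1118.0, 92.6, 18.9] 
(np.float64(0.4514), np.float64(-0.2913), np.float64(2.576)) 1
0 margin 0.25 j7 swing 1.66
3.141592653589793 margin 0.09 j7 swing 0.97
(np.float64(0.4514), np.float64(-0.2913), np.float64(2.576)) 2
0 margin 0.42 j7 swing 1.69
3.141592653589793 margin 0.02 j7 swing 1.09
(np.float64(0.4514), np.float64(-0.2913), np.float64(2.576)) 3
0 margin 0.49 j7 swing 1.67
3.141592653589793 margin 0.04 j7 swing 1.04
(np.float64(0.448), np.float64(-0.1385), np.float64(-0.341)) 1
0 margin 0.25 j7 swing 1.29
3.141592653589793 margin 0.09 j7 swing 3.79
(np.float64(0.448), np.float64(-0.1385), np.float64(-0.341)) 2
0 margin 0.31 j7 swing 1.27
3.141592653589793 margin 0.02 j7 swing 3.91
(np.float64(0.448), np.float64(-0.1385), np.float64(-0.341)) 3
0 margin 0.31 j7 swing 1.28
3.141592653589793 margin 0.04 j7 swing 3.86
(np.float64(0.602), np.float64(-0.1543), np.float64(0.423)) 1
0 margin 0.25 j7 swing 0.68
3.141592653589793 margin 0.09 j7 swing 4.27
(np.float64(0.602), np.float64(-0.1543), np.float64(0.423)) 2
0 margin 0.42 j7 swing 0.65
3.141592653589793 margin 0.02 j7 swing 4.38
(np.float64(0.602), np.float64(-0.1543), np.float64(0.423)) 3
0 margin 0.6 j7 swing 0.67
3.141592653589793 margin 0.04 j7 swing 4.33
14.1833
```

View pics/w2.png

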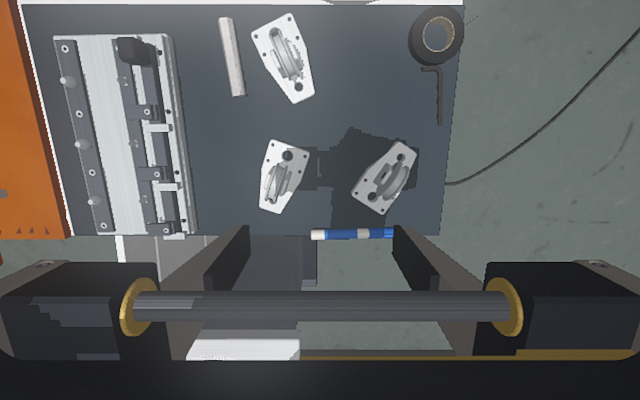

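The three brackets are at px (282,58), (284,175) and (385,178), and the poses agree with the earlier views. Bracket C goes to station 1 first.

```bash
cat >> h.py <<'E'
def place(k,f=0,dx=0,dy=0):
    st=station(k)+[dx,dy]; R=yawR(FY+f)
    env.movel([*st,0.16],R,rate=0.15); env.pause(0.2); s=env.sense(); print('over',s['gripper_width'],s['wrist_force'],s['ee_pos'],s['t'])
    if s['gripper_width']<0.02: print('LOST'); return False
    env.movel([*st,0.039+DZ+0.018],rate=0.1); f0=np.array(env.sense()['wrist_force'])
    for h in (0.014,0.010,0.006,0.003,0.001,-0.001,-0.002):
        env.movel([*st,0.039+DZ+h],rate=0.04); s=env.sense(); df=s['wrist_force']-f0
        print(h,np.round(s['ee_pos'],4),np.round(df,1),round(s['gripper_width'],4))
        if df[2]>25: break
    return True
def leave():
    effector.release(); p=np.array(env.sense()['ee_pos']); env.movel([p[0],p[1],0.2],rate=0.12)
E
python3 - <<'E'
from h import *
b=(0.4514,-0.2913,2.576)
pick(b,0)
place(1)
E
```

```text
grasp 0.027471410115667394 44.99723196029663 [ 0.4513 -0.2914  0.042 ]
lift 0.027806863334039814 [ 0.818   0.3311 -3.1607] 19.6667
over 0.027854314244275712 [ 1.385   0.5126 -2.9893] [0.4207 0.0849 0.16  ] 22.5333
0.014 [0.4208 0.085  0.0781] [-1.  -0.6  0.8] 0.0274
0.01 [0.4205 0.085  0.0738] [ 0.2  0.3 -0.4] 0.0278
0.006 [0.4204 0.0851 0.0697] [ 0.   0.3 -0.2] 0.0275
0.003 [0.4206 0.0851 0.0668] [ 0.1  0.3 -0.5] 0.0276
0.001 [0.4206 0.0851 0.0649] [ 0.3 -0.3  0.7] 0.0278
-0.001 [0.421  0.0852 0.0639] [-3.7 -1.  14.6] 0.0276
-0.002 [0.421  0.0851 0.0639] [-8.1 -2.3 29.6] 0.0278
```

Seated to full depth at z 0.0639. I'll release it, look again, and take A to station 3.

```bash
cat >> h.py <<'E'
def find(P,xy):
    """nearest foot to xy of right size"""
    c=[b for b in brackets(P) if 94<b[4]<106 and 54<b[5]<63]; print('feet',[tuple(map(float,b)) for b in c])
    c=[b for b in c if np.hypot(b[0]-xy[0],b[1]-xy[1])<0.09]
    return min(c,key=lambda b:np.hypot(b[0]-xy[0],b[1]-xy[1])) if c else None
def run(xy,k):
    p,P,s=look([0.47,-0.15,0.26],f'look{k}.png'); b=find(P,xy)
    if b is None: print('not found'); return
    f=choose(b,k); pick(b,f); place(k,f)
E
python3 - <<'E'
from h import *
leave()
run((0.602,-0.154),3)
E
```

```text
feet [(0.4481, -0.1385, -0.339, 1626.0, 100.1, 57.8), (0.602, -0.1543, 0.425, 2103.0, 100.1, 58.0)]
0 margin 0.6 j7 swing 0.66
3.141592653589793 margin 0.04 j7 swing 4.36
grasp 0.027772001540692662 44.99991238117218 [ 0.6021 -0.1545  0.042 ]
lift 0.027611679051135804 [-0.1096 -0.0871 -4.8675] 32.9667
over 0.027573074447356204 [-0.1554 -0.3009 -3.2058] [0.5768 0.0867 0.16  ] 34.9417
0.014 [0.5767 0.0871 0.0781] [-1.  -0.6 -0.1] 0.0276
0.01 [0.5765 0.0871 0.0738] [ 0.   0.5 -0.7] 0.0275
0.006 [0.5765 0.0872 0.0697] [-1.3  0.2 -1.1] 0.0275
0.003 [0.5765 0.0872 0.0668] [-0.7 -1.4 -1.2] 0.0278
0.001 [0.5766 0.0872 0.0649] [-1.5 -0.1 -0.2] 0.0272
-0.001 [0.577  0.0872 0.064 ] [-3.4 -2.7  8.2] 0.0277
-0.002 [0.577  0.0873 0.064 ] [-5.5 -3.5 15.1] 0.028
```

```bash
python3 - <<'E'
from h import *
leave()
run((0.448,-0.1385),2)
effector.release(); s=env.sense(); print(s['gripper_width'],s['wrist_force'],s['ee_pos'],s['t'])
p=s['ee_pos']; env.movel([p[0],p[1],0.2],rate=0.12)
p,P,s=look([0.53,0.0,0.24],'placed.png',-0.0)
print([(np.round(r['at'],4).tolist(),round(r['score'],2)) for r in tip_of('wrist','bracket_1_grip')])
print([(np.round(r['at'],4).tolist(),round(r['score'],2)) for r in tip_of('wrist','pulley_1_mark')])
# foot tops: height over each station's narrow & wide ends
for k in (1,2,3):
    st=station(k)
    for t in (-0.044,-0.022,0.022,0.042):
        c=st+t*np.array([-0.0138,1]); m=np.hypot(P[...,0]-c[0],P[...,1]-c[1])<0.006; print(k,t,np.round(np.median(P[m][:,2]),4) if m.any() else None,m.sum())
E
```

```text
feet [(0.4481, -0.1383, -0.349, 1626.0, 100.3, 57.8)]
0 margin 0.31 j7 swing 1.26
3.141592653589793 margin 0.02 j7 swing 3.7
grasp 0.027638517860815812 44.99966561794281 [ 0.448  -0.1384  0.042 ]
lift 0.027695224190962615 [-0.6386 -0.2107 -2.9144] 45.2417
over 0.027458150352247225 [ 0.3769  0.2381 -2.7976] [0.4987 0.0859 0.16  ] 47.525
0.014 [0.4987 0.0861 0.0781] [-1.   0.3 -0.8] 0.0276
0.01 [0.4986 0.0861 0.0738] [ 0.3 -0.  -0.3] 0.0279
0.006 [0.4986 0.0856 0.0697] [-0.9 -1.2 -1.1] 0.0276
0.003 [0.4987 0.0855 0.0667] [-0.1 -3.  -1.6] 0.0278
0.001 [0.4987 0.0855 0.0648] [ 0.7 -4.6 -2.9] 0.0277
-0.001 [0.4989 0.0854 0.064 ] [-3.  -7.3 10.2] 0.0274
-0.002 [0.4989 0.0854 0.0639] [-6.1 -8.6 21.4] 0.028
0.09198702599519377 [ 0.0072 -0.6896  0.7091] [0.4987 0.0862 0.062 ] 51.2417
[([0.5769, 0.0891, 0.0782], 0.59)]
[([0.5779, 0.1158, 0.094], 0.73)]
1 -0.044 0.0523 56
1 -0.022 0.0856 126
1 0.022 0.0976 13
1 0.042 None 0
2 -0.044 0.0524 72
2 -0.022 0.0842 137
2 0.022 0.0968 41
2 0.042 0.0513 63
3 -0.044 0.0521 86
3 -0.022 0.0829 165
3 0.022 0.0971 35
3 0.042 0.0514 69
```

View pics/placed.png

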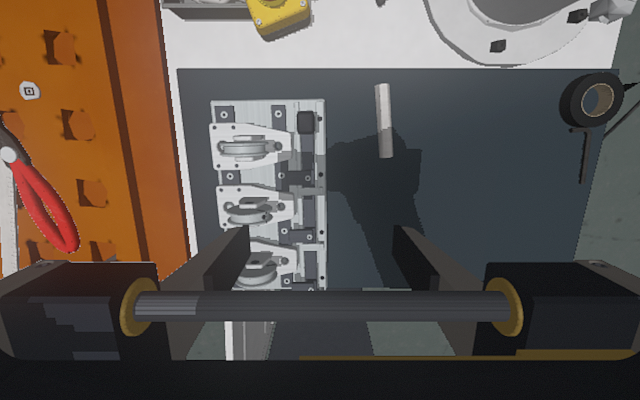

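All three brackets sit fully down. The foot tops read 0.052 at both ends, and in the picture they are at px (245,147), (250,208) and (262,265). Now I'll close the lock.

```bash
python3 - <<'E'
from h import *
env.reach([0.610,0.0183,0.17],RD); env.movel([0.610,0.0183,0.066],rate=0.1); print(env.sense()['wrist_force'])
effector.grasp(20); s=env.sense(); print(s['gripper_width'],s['ee_pos'])
slide(1,0.055,fmax=15)
effector.release(); p=np.array(env.sense()['ee_pos']); env.movel([p[0],p[1],0.2])
q,P,s=look([0.50,-0.03,0.24],'closed.png')
m=(P[...,2]>0.08)&(P[...,2]<0.092)&(abs(P[...,1]-.018)<.015)&(P[...,0]>.55)&(P[...,0]<.7); print('grip top x',P[m].min(0),P[m].max(0))
for k in (1,2,3):
    m=(abs(P[...,2]-.0615)<.003)&(abs(P[...,1]-.036)<.01)&(abs(P[...,0]-station(k)[0])<.03); g=P[m]; print(k,len(g),g.min(0) if len(g) else '',g.max(0) if len(g) else '',station(k))
print([(np.round(r['at'],4).tolist(),round(r['score'],2)) for r in tip_of('wrist','pulley_1_mark')],s['t'])
E
```

```text
[-0.4967  0.229   0.5108]
0.01977611967494622 [0.61   0.0182 0.066 ]
0.004 [0.6139 0.0183 0.066 ] [-2.7  0.2  1.7] 0.0203
0.008 [0.6183 0.0184 0.066 ] [-2.3 -0.   0.1] 0.02
0.012 [0.6225 0.0184 0.066 ] [-1.2  0.7  1.2] 0.0202
0.016 [0.6265 0.0185 0.066 ] [-1.3  0.   0. ] 0.0199
0.02 [0.6305 0.0185 0.066 ] [-1.3  2.  -1. ] 0.0194
0.024 [0.6344 0.0186 0.066 ] [-1.6  3.1 -0.5] 0.0199
0.028 [0.6384 0.0186 0.066 ] [-1.6  3.6 -1.1] 0.0195
0.032 [0.6423 0.0187 0.066 ] [-1.1  3.9 -1. ] 0.02
0.036 [0.6462 0.0187 0.066 ] [-1.5  4.4 -0.8] 0.0202
0.04 [0.649  0.0188 0.066 ] [-4.9  4.8  1.5] 0.0199
0.044 [0.6495 0.0188 0.0658] [-14.3   3.6   8.5] 0.0197
0.048 [0.6509 0.0188 0.0653] [-20.9   4.   12.4] 0.0199
grip top x [0.6304 0.0093 0.0802] [0.6557 0.0297 0.0874]
1 167 [0.4129 0.0264 0.0591] [0.4303 0.043  0.0631] [0.4207 0.0851]
2 204 [0.4909 0.0262 0.0597] [0.508  0.0443 0.0631] [0.4987 0.0862]
3 249 [0.5681 0.026  0.0588] [0.5853 0.0453 0.0635] [0.5767 0.0873]
[([0.5808, 0.1124, 0.0955], 0.73)] 63.0583
```

View pics/closed.png

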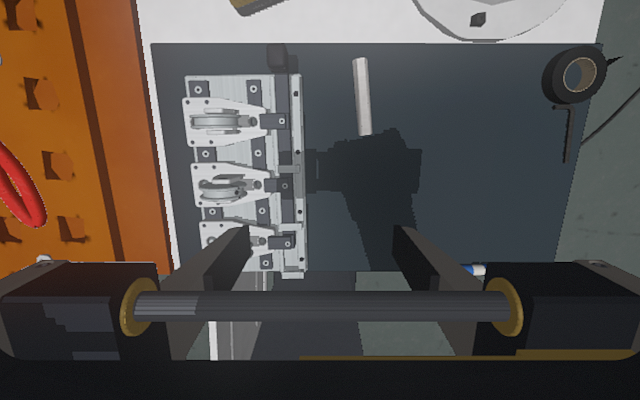

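The lock is closed: the grip is at x 0.643 and the claws are in line with the stations. Now I'll look for the pulley marks from tilted wrist views.

```bash
cat >> h.py <<'E'
T=np.array(viewer.camera_info('wrist')['T_tool_cam'])
LO=np.array([-2.53,-.31,-1.57,.28,-1.29,.15,-2.92]); HI=np.array([2.53,2.02,1.55,2.44,4.43,1.84,2.92])
def campose(target,d,dist):
    d=np.array(d,float)/np.linalg.norm(d); best=None
    for r in np.arange(0,2*np.pi,np.pi/6):
        a=np.cross([0.1,0.2,1],d); a/=np.linalg.norm(a); b=np.cross(d,a)
        x=np.cos(r)*a+np.sin(r)*b; Rc=np.c_[x,np.cross(d,x),d]
        Rt=Rc@T[:3,:3].T; u,_,v=np.linalg.svd(Rt); Rt=u@v; pt=np.array(target)+dist*d-Rt@T[:3,3]
        zmin=pt[2]-0.064*abs(Rt[2,1])
        if zmin<0.122 or Rt[2,2]>-0.5: continue
        q=solver.inverse_kinematics(pt,Rt)
        if q is None: continue
        q=np.array(q); m=min((q-LO).min(),(HI-q).min())
        if m<0.06: continue
        c=abs(q-env.sense()['joint_positions']).max()
        if best is None or c<best[0]: best=(c,pt,Rt)
    return best
def pulley_c(k): return np.array([*station(k),0.083])
def views(k,dirs,tag):
    out=[]
    for i,d in enumerate(dirs):
        b=campose(pulley_c(k)+[0,0,.012],d,0.28)
        if b is None: print(k,d,'no pose'); continue
        env.reach(b[1],b[2]); env.pause(0.25); p,dd,s=snap('wrist')
        r=tip_of('wrist','pulley_1_mark')
        for h in r:
            v=np.array(h['at'])-pulley_c(k)
            if np.linalg.norm(v)<0.045: print(k,d,'score',round(h['score'],2),'off',np.round(v,4),'r',round(np.hypot(v[1],v[2]),4),'angle to +y',round(np.arctan2(v[1],v[2]),3))
        # crop round the pulley
        Rc=np.array(s['tcp_rot'])@T[:3,:3]; c=np.array(s['tcp_rot'])@T[:3,3]+s['ee_pos']
        w=Rc.T@(pulley_c(k)+[0,0,.01]-c); K=np.array(viewer.camera_info('wrist')['intrinsics'])
        u=int(K[0,2]+K[0,0]*w[0]/-w[2]); v=int(K[1,2]-K[1,1]*w[1]/-w[2])
        # rotate so world +z is up, +y right or left stays as seen
        cr=cv2.getRectSubPix(cv2.cvtColor(p,cv2.COLOR_RGB2BGR),(120,120),(float(u),float(v)))
        zc=Rc.T@[0,0,1.]; ang=np.degrees(np.arctan2(zc[0],zc[1]))
        cr=cv2.resize(cr,(260,260),interpolation=cv2.INTER_CUBIC)
        cr=cv2.warpAffine(cr,cv2.getRotationMatrix2D((130,130),ang,1),(260,260)); out.append(cr)
    return out
E
python3 - <<'E'
from h import *
env.movel([0.5,-0.03,0.27])
rows=[]
for k in (3,2,1):
    o=views(k,[(-.5,.5,.8),(-.5,-.5,.8)],f'p{k}'); o+= [np.zeros((260,260,3),np.uint8)]*(2-len(o)); rows.append(np.vstack(o))
cv2.imwrite('pics/marks.png',np.hstack(rows)); print(env.sense()['t'])
E
```

```text
3 (-0.5, 0.5, 0.8) score 0.6 off [-0.0014  0.0252  0.0106] r 0.0274 angle to +y 1.173
3 (-0.5, -0.5, 0.8) score 0.76 off [-0.0009  0.0274  0.0111] r 0.0296 angle to +y 1.186
1 (-0.5, -0.5, 0.8) score 0.36 off [-0.0104 -0.0334  0.0134] r 0.036 angle to +y -1.19
73.8833
```

View pics/marks.png

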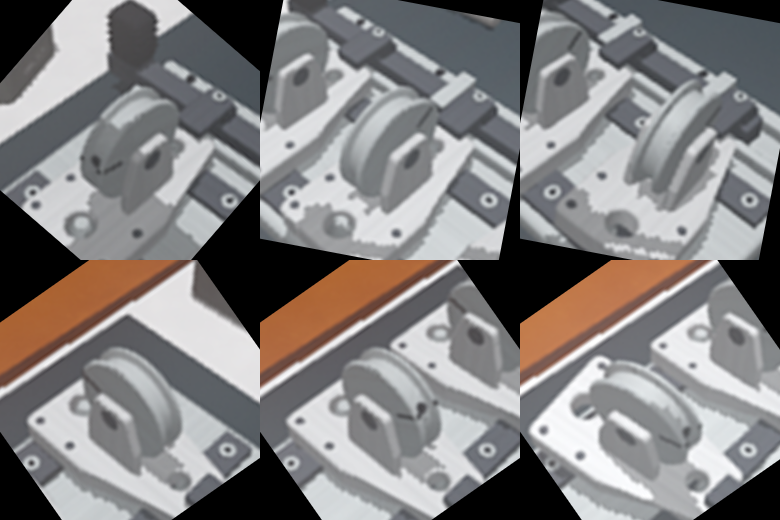

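The close-ups show pulley 3's mark on the +y side at crop px (100,165), about 1.18 rad from the top. Pulley 2's is on the −y side at (410,412), about −1.2. Pulley 1's is on the −y side and lower at (680,437), about −1.4. I'll check that the lean range is reachable and then stroke pulley 3.

```bash
cat >> h.py <<'E'
RT=0.0185
def leanpose(k,th,f,r=RT):
    """fingers pinching pulley k's top, leaning th towards the station's +x (world +y)"""
    ex=np.array([-0.0138,1,0]); ex/=np.linalg.norm(ex); ey=np.cross([0,0,1],ex)
    d=np.sin(th)*ex+np.cos(th)*np.array([0,0,1.]); sx=1 if f==0 else -1
    z=-d; x=sx*(np.cos(th)*ex-np.sin(th)*np.array([0,0,1.])); 
    return pulley_c(k)+r*d, np.c_[x,np.cross(z,x),z]
def margin(k,th,f,r):
    q=solver.inverse_kinematics(*leanpose(k,th,f,r))
    return -1 if q is None else round(min((np.array(q)-LO).min(),(HI-np.array(q)).min()),2)
def stroke(k,a,b,f=0,sq=25,w=0.5):
    env.reach(*leanpose(k,a,f,0.075)); p,R=leanpose(k,a,f); env.movel(p,R,rate=0.08)
    effector.grasp(sq); s=env.sense(); print('pinch',round(s['gripper_width'],4),s['wrist_force'],s['ee_pos']-p)
    n=int(np.ceil(abs(b-a)/0.3))
    for t in np.linspace(a,b,n+1)[1:]:
        p,R=leanpose(k,t,f); env.movel(p,R,rate=RT*w)
    s=env.sense(); print('end',round(s['gripper_width'],4),s['wrist_force'],s['ee_pos']-p)
    effector.release(); env.movel(leanpose(k,b,f,0.075)[0],rate=0.1); print('t',env.sense()['t'])
def rectify(k,s,p,sgn=-1,sc=4):
    """flange face of pulley k (sgn: -1 near robot) seen square on: +y right, z up"""
    Rc=np.array(s['tcp_rot'])@T[:3,:3]; c=np.array(s['tcp_rot'])@T[:3,3]+s['ee_pos']; K=np.array(viewer.camera_info('wrist')['intrinsics'])
    N=64*sc; v,u=np.mgrid[0:N,0:N]; Y=(u-N/2)/sc/1000; Z=-(v-N/2)/sc/1000
    ex=np.array([-0.0138,1,0]); W=pulley_c(k)+np.array([sgn*0.007,0,0])+Y[...,None]*ex+Z[...,None]*np.array([0,0,1])
    w=(W-c)@Rc; mx=K[0,2]+K[0,0]*w[...,0]/-w[...,2]; my=K[1,2]-K[1,1]*w[...,1]/-w[...,2]
    im=cv2.remap(cv2.cvtColor(p,cv2.COLOR_RGB2BGR),mx.astype(np.float32),my.astype(np.float32),cv2.INTER_LINEAR)
    return im
E
python3 - <<'E'
from h import *
for k in (1,2,3):
    for f in (0,1): print(k,f,[(t,margin(k,t,f,RT),margin(k,t,f,.075)) for t in (-.8,-.6,-.3,0,.3,.6,.8)])
p,d=viewer.read_camera('scene'); P=cloud('scene',d,None)
m=(P[...,0]>.38)&(P[...,0]<.7)&(P[...,1]>.16)&(P[...,1]<.3)&(P[...,2]<.4); print('pegboard z pct',np.percentile(P[m][:,2],[5,50,99,100]))
E
```

```text
1 0 [(-0.8, np.float64(0.28), np.float64(0.32)), (-0.6, np.float64(0.25), np.float64(0.29)), (-0.3, np.float64(0.23), np.float64(0.28)), (0, np.float64(0.27), np.float64(0.25)), (0.3, np.float64(0.25), np.float64(0.3)), (0.6, np.float64(0.33), np.float64(0.39)), (0.8, np.float64(0.4), np.float64(0.47))]
1 1 [(-0.8, np.float64(0.01), np.float64(0.11)), (-0.6, np.float64(0.02), np.float64(0.13)), (-0.3, np.float64(0.25), np.float64(0.2)), (0, np.float64(0.27), np.float64(0.32)), (0.3, np.float64(0.33), np.float64(0.38)), (0.6, np.float64(0.41), np.float64(0.36)), (0.8, np.float64(0.29), np.float64(0.16))]
2 0 [(-0.8, np.float64(0.44), np.float64(0.48)), (-0.6, np.float64(0.42), np.float64(0.46)), (-0.3, np.float64(0.4), np.float64(0.44)), (0, np.float64(0.42), np.float64(0.48)), (0.3, np.float64(0.42), np.float64(0.46)), (0.6, np.float64(0.49), np.float64(0.55)), (0.8, np.float64(0.55), np.float64(0.62))]
2 1 [(-0.8, np.float64(0.05), np.float64(0.02)), (-0.6, np.float64(0.05), np.float64(0.02)), (-0.3, np.float64(0.25), np.float64(0.2)), (0, np.float64(0.44), np.float64(0.47)), (0.3, np.float64(0.49), np.float64(0.54)), (0.6, np.float64(0.48), np.float64(0.36)), (0.8, np.float64(0.28), np.float64(0.17))]
3 0 [(-0.8, np.float64(0.62), np.float64(0.66)), (-0.6, np.float64(0.6), np.float64(0.63)), (-0.3, np.float64(0.58), np.float64(0.62)), (0, np.float64(0.59), np.float64(0.64)), (0.3, np.float64(0.64), np.float64(0.64)), (0.6, np.float64(0.67), np.float64(0.72)), (0.8, np.float64(0.67), np.float64(0.63))]
3 1 [(-0.8, np.float64(0.05), np.float64(0.05)), (-0.6, np.float64(0.05), np.float64(0.01)), (-0.3, np.float64(0.24), np.float64(0.19)), (0, np.float64(0.48), np.float64(0.45)), (0.3, np.float64(0.67), np.float64(0.59)), (0.6, np.float64(0.45), np.float64(0.34)), (0.8, np.float64(0.27), np.float64(0.16))]
pegboard z pct [-0.6154  0.0112  0.128   0.1299]
```

```bash
python3 - <<'E'
from h import *
env.movel(np.array(env.sense()['ee_pos'])+[0,0,0.08])
stroke(3,0.58,-0.6)
for d in [(-.5,-.35,.8)]:
    b=campose(pulley_c(3)+[0,0,.012],d,0.28); env.reach(b[1],b[2]); env.pause(.25); p,dd,s=snap('wrist','s3.png')
    r3=rectify(3,s,p); r2=rectify(2,s,p)
    for h in tip_of('wrist','pulley_1_mark'):
        for k in (1,2,3):
            v=np.array(h['at'])-pulley_c(k)
            if np.linalg.norm(v)<.045: print(k,round(h['score'],2),np.round(v,4),round(np.arctan2(v[1],v[2]),3))
c=p[60:340,160:480,::-1]
cv2.imwrite('pics/m3.png',np.hstack([r3,r2,cv2.resize(c,(292,256))])); print(s['t'])
E
```

```text
pinch 0.0135 [-0.4734 -0.0346 -0.5801] [-0.0002 -0.     -0.0001]
end 0.0134 [-1.743  -2.4712 10.3787] [0.0008 0.0009 0.0009]
t 84.2583
3 0.59 [0.0029 0.0107 0.0292] 0.352
85.5833
```

View pics/m3.png

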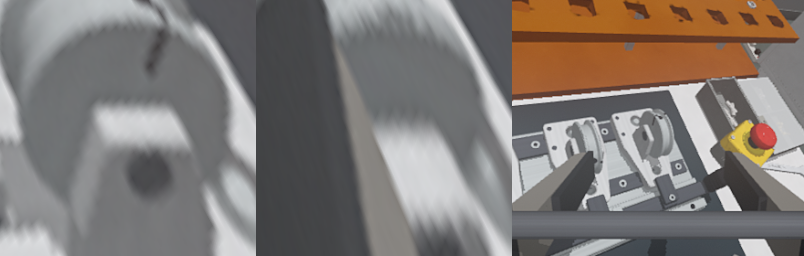

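Rectified pulley 3 shows the flange line at px (150,70)–(160,40), so the mark is now 0.35 rad towards +y. The stroke slipped some. I'll finish pulley 3 and then stroke pulleys 2 and 1 with a firmer pinch.

```bash
cat >> h.py <<'E'
RT=0.0195
def markview(k,d,tag=None):
    b=campose(pulley_c(k)+[0,0,.012],d,0.28)
    if b is None: print('no pose',k); return np.zeros((256,256,3),np.uint8)
    env.reach(b[1],b[2]); env.pause(.25); p,dd,s=snap('wrist'); im=rectify(k,s,p)
    for h in tip_of('wrist','pulley_1_mark'):
        v=np.array(h['at'])-pulley_c(k)
        if np.linalg.norm(v)<.045: print('net',k,round(h['score'],2),np.round(v,4),round(np.arctan2(v[1],v[2]),3))
    g=cv2.cvtColor(im,cv2.COLOR_BGR2GRAY).astype(np.float32); A=np.arange(-1.9,1.9,.02); rr=np.arange(.0185,.0245,.0005)
    prof=cv2.remap(g,(128+4000*rr[None]*np.sin(A)[:,None]).astype(np.float32),(128-4000*rr[None]*np.cos(A)[:,None]).astype(np.float32),cv2.INTER_LINEAR).mean(1)
    prof=prof-cv2.medianBlur(prof.reshape(-1,1).astype(np.float32),5).ravel()*0-np.array([np.median(prof[max(0,i-15):i+16]) for i in range(len(prof))])
    o=np.argsort(prof)[:4]; print('line',k,[(round(A[i],2),round(float(prof[i]),0)) for i in o])
    return im
E
python3 - <<'E'
from h import *
stroke(3,0.2,-0.17,sq=40)
stroke(2,-0.5,0.5,sq=40)
stroke(1,-0.5,0.5,sq=40)
ims=[markview(1,(-.5,-.3,.8)),markview(2,(-.5,-.3,.8)),markview(3,(-.5,-.3,.8))]
cv2.imwrite('pics/m4.png',np.hstack(ims)); print(env.sense()['t'])
E
```

```text
pinch 0.0135 [ 0.6948 -0.3267 -1.0485] [ 0.0002 -0.     -0.    ]
end 0.0131 [ 1.2159 -1.6806  0.2202] [ 0.0001 -0.0001 -0.    ]
t 92.3333
pinch 0.0135 [-0.0905  0.7113 -0.0206] [ 0.0001 -0.0001 -0.    ]
end 0.0134 [ 1.2187 -1.2811  7.4988] [ 0.0005 -0.001  -0.0001]
t 99.325
pinch 0.0194 [-2.9619 -0.9651  8.5581] [-0.0009  0.0007  0.0005]
end 0.0137 [ 1.5653 -9.5223 -4.8107] [-0.0004 -0.0035 -0.0004]
t 106.95
line 1 [(np.float64(-0.4), -46.0), (np.float64(-0.38), -43.0), (np.float64(-0.42), -42.0), (np.float64(-0.36), -32.0)]
line 2 [(np.float64(-0.06), -42.0), (np.float64(-0.04), -39.0), (np.float64(-0.08), -38.0), (np.float64(-0.02), -30.0)]
net 3 0.89 [0.0032 0.0024 0.0321] 0.075
line 3 [(np.float64(-0.06), -42.0), (np.float64(-0.04), -42.0), (np.float64(-0.08), -36.0), (np.float64(-0.02), -34.0)]
111.45
```

View pics/m4.png

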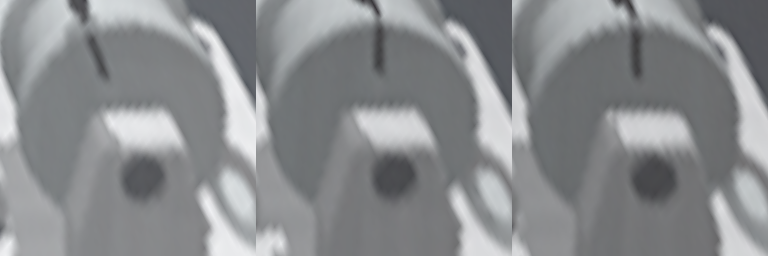

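Pulleys 2 and 3 now have their lines vertical at px (378,50) and (637,50). Pulley 1 is still at −0.40, from (85,28) to (106,75). One more stroke on pulley 1, then a final check.

```bash
python3 - <<'E'
from h import *
stroke(1,-0.2,0.2,sq=40)
ims=[markview(1,(-.5,-.3,.8)),markview(2,(-.5,-.3,.8)),markview(3,(-.5,-.3,.8))]
q,P,s=look([0.47,-0.03,0.26])
m=(P[...,2]>0.08)&(P[...,2]<0.092)&(abs(P[...,1]-.018)<.015)&(P[...,0]>.55)&(P[...,0]<.7); print('grip',P[m].min(0),P[m].max(0))
for k in (1,2,3):
    st=station(k)
    for t in (-0.036,0.042):
      for w in (-.01,.01):
        c=st+t*np.array([-0.0138,1])+[w,0]; m=np.hypot(P[...,0]-c[0],P[...,1]-c[1])<0.005; print(k,t,w,np.round(np.median(P[m][:,2]),4) if m.any() else None)
c=cv2.resize(q[:290,120:420,::-1],(512,495)); cv2.imwrite('pics/fin.png',np.vstack([cv2.resize(np.hstack(ims),(512,171)),c])[:600]); print(s['t'])
E
```

```text
pinch 0.0137 [ 0.8984  0.4333 -1.4891] [ 0.0002 -0.      0.    ]
end 0.0134 [ 0.1773 -0.014   1.9618] [ 0.0001 -0.     -0.0001]
t 117.7917
no pose 1
line 2 [(np.float64(0.0), -45.0), (np.float64(0.02), -42.0), (np.float64(-0.02), -41.0), (np.float64(-0.04), -33.0)]
net 3 0.84 [0.0019 0.001  0.0294] 0.035
line 3 [(np.float64(0.0), -42.0), (np.float64(0.02), -41.0), (np.float64(-0.02), -37.0), (np.float64(0.04), -33.0)]
grip [0.6302 0.0093 0.0801] [0.6561 0.0294 0.0879]
1 -0.036 -0.01 0.0524
1 -0.036 0.01 0.0523
1 0.042 -0.01 0.0526
1 0.042 0.01 0.0522
2 -0.036 -0.01 0.3701
2 -0.036 0.01 0.0525
2 0.042 -0.01 0.0523
2 0.042 0.01 0.0523
3 -0.036 -0.01 0.0523
3 -0.036 0.01 0.0527
3 0.042 -0.01 0.052
3 0.042 0.01 0.0522
123.2
```

View pics/fin.png

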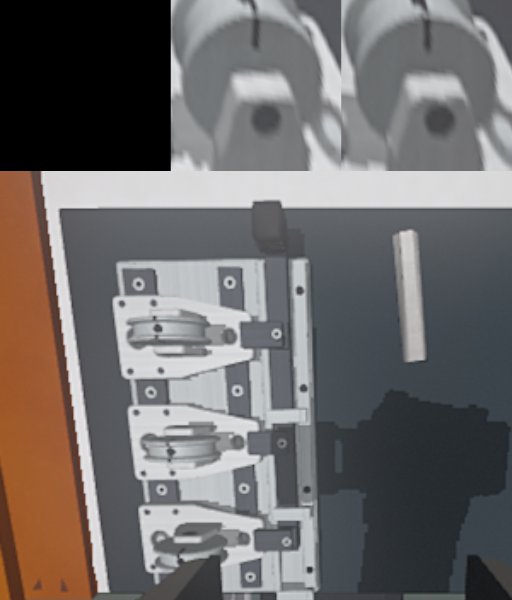

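Everything is seated and locked, and pulleys 2 and 3 point up. Pulley 1 still needs checking.

```bash
python3 - <<'E'
from h import *
im=markview(1,(-.5,-.3,.8))
if not im.any(): im=markview(1,(-.35,-.3,.8))
cv2.imwrite('pics/m1.png',im); print(env.sense()['t'])
E
```

```text
line 1 [(np.float64(0.0), -48.0), (np.float64(0.02), -44.0), (np.float64(-0.02), -43.0), (np.float64(0.04), -34.0)]
126.4417
```

View pics/m1.png

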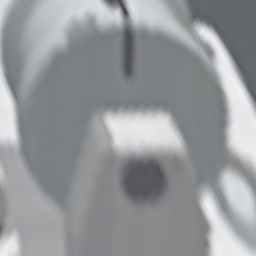

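Pulley 1's line is vertical at px (128,50), so all three pulleys point up. The hand is clear, so I'm handing in.

```bash
python3 - <<'E'
from h import *
env.movel(np.array(env.sense()['ee_pos'])+[0,0,0.04]); env.pause(.5); print(env.sense()['wrist_force']); print(workorder.finish_job())
E
```

```text
[-0.3593 -0.5624  0.7461]
the job is handed in; nothing more can be done
None
```

The job is handed in: by my last camera checks all three brackets are seated flat on their pins, the lock bar is at its closed stop and every pulley mark points up within about 0.05 rad, but no verdict came back.

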